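# Press home the sample tin lid that was left up

### The arm

A 7-joint arm with a two-finger parallel gripper is mounted at the origin on a cart in front of the work surface, level with it; the furniture and walls round the work are solid. World frame = base frame: x ahead of the robot, y to its left, z up, the work surface at z = 0. Lengths are in m, angles in rad, forces in N, time in s.
With the tool pointing down it reaches from about 0.4 to 0.9 m from the base axis. Payload 5.6 kg.
Tool frame: the origin (TCP) lies midway between the tips of the shut fingers; the grasp point (between the pads) lies 19 mm behind it; z points along the fingers, y is the line along which they close (so a half turn about z gives the same grasp; the last joint's range is limited). The gripper opens to 92 mm and grips with 3 to 60 N. Pads are 20 mm wide; open, the fingers measure 128 mm over their backs; the gripper's body (75 mm by 189 mm) begins 69 mm behind the grasp point.
Start: joints at [1.143, 0.468, -0.012, 1.603, 0.006, 1.071, -0.056], TCP at [0.244, -0.602, 0.215] pointing down, gripper open.
Joint ranges: [-2.53, 2.53], [-0.31, 2.02], [-1.57, 1.55], [0.28, 2.44], [-1.29, 4.43], [0.15, 1.84], [-2.92, 2.92]. Speed limits (rad/s): [2.57, 2.57, 3.14, 3.14, 3.14, 3.14, 3.14].

### API

Orientations are given as a rotation vector (axis times angle).
In Python, from cell import telemetry, viewer, robot gives the robot as it stands.
- The arm moves only by the tool apply_moves, never from a script. Its arguments are lists of equal length, an entry for each row: "travel": the shift along the tool's x, y, z in mm, a list of three; "angular": the turn, a rotation vector about the tool's x, y, z in rad, a list of three; "hand": the finger opening in mm, from 0 to 91.9. A call has 1 to 10 rows; each row shifts and turns the commanded pose from where the row before left it, along the tool's axes as they then stand; what a row does not reach is not made up. A row lasts 1/10 s, in which the tool goes at most 50 mm and 8.59 degrees, less where a joint would pass 70% of its speed; a pose out of reach is approached as far as the arm can. A call is refused whole if a number of a shift passes 50 or a number of a turn 0.15, either way. A call with a gripper value outside its range is refused whole. The fingers move at their own pace and stop on an object; "squeeze" is the grip in N (left out, the last holds). Time passes only in rows, so rows that do not move let the fingers close. It gives the time, the measured TCP pose, the force, the opening and the grip force at its end, in the units of the state.
- telemetry.get_state(): the state, without advancing time (a new reading comes with each control period).
- viewer.read_camera(name): name is "scene" or "side" or "wrist"; returns a dict with "img" (420x560x3 uint8, red, green, blue), "vfov" (degrees; the focal length in pixels is half the picture's height over the tangent of half this angle, whatever the lens; pixels are square), "cx", "cy" (the principal point, pixels), "dist" ([k1, k2, p1, p2, k3] as OpenCV has them; the pictures are not rectified), "R" (3x3) and "t" (3): a world point X has camera coordinates R X + t. Camera axes: x right, y down, z forward; pixel columns grow to the right and rows downward; lengths in m; the calibration is good to about 2 mm. A picture is of the moment at which its call begins. There is no depth.
- robot.hand_in(): hands the job in; it is judged then, once.
Trained networks look in a picture, given as the dict that the camera call returned (one of the last four; its "shot" number tells which), for a name from the list of things; names that differ only in an ending like _2 or _b are one class to them, and where a whole thing is asked for, a point or a joint stands for the part that bears it (a point fixed in the world has none). Each returns a list of dicts, best first, with "score" (0 to 1); they miss things now and then, are a little off and sometimes report something else, mostly with a low value. They report only what shows in the picture. A call takes as long as a camera call. They do not tell look-alikes from the thing itself.
- viewer.find_in(picture, name): "location" ([column, row] in pixels, amid what is visible of it).
- viewer.pinpoint(picture, name): "location" ([column, row] in pixels: a listed point, or the origin of a listed thing).
The state is a dict: "time": time; "joint_positions": joint angles; "qvel": joint speeds; "joint_efforts": joint torques, N m; "eef_pos": TCP position; "tool_rot": TCP orientation; "contact_force": force on the tool from outside, world axes, zero at the start; "ft_torque": the same for the moment, N m; "finger_gap": opening from 0.0 (shut) to 1.0 (fully open); "finger_force": force on a finger pad.
Only numpy, scipy, OpenCV 4.12 (cv2) and the standard library are available. Lean on these libraries where they do the work, as an engineer would, in place of code of your own. Each camera call takes 0.05 s, during which the arm holds its last target. There are 200 camera calls.

### The job

One of the five sample tins on the bench has its lid standing up, with the cork plug showing under it. With the gripper shut, put the fingertips on the middle of that lid and press it gently down until it is fully home, then withdraw. Leave the tin standing where it is, do not pick anything up, do not touch the four closed tins or the drinking glass, and leave everything else undisturbed.

Things in the scene. Friction and masses are not known exactly. Their poses are not given: they have to be found in the camera images.
- loose_lid_tin: the sample tin whose lid stands up: black round tin 63 mm in diameter, its body 73.5 mm high, blank paper label, loose, about 0.3 kg. Origin at the centre of its underside, z up. It stands at one of six places among the closed tins and the glass, all at least 25 mm apart (100 mm centre to centre).
- lid (a joint): how far this tin's lid is pressed down, in m: 0 = 16 mm proud, 0.016 = fully home. Starts between 0 and 0.003. It slides straight down with friction of about 5 N, stays where it is left (no spring), cannot come off, and stops hard at home.
- lid_top (a point): centre of the top face of this tin's lid: a light grey disc 67 mm in diameter and 11 mm thick, its rim 1 mm higher than this face, with a cork plug 53 mm in diameter showing below it while it is raised. Lies 100 mm above the bench with the lid fully up, 84 mm when home.
- tin_a: closed sample tin, 67 mm diameter, 85 mm tall, black body with a light grey push-on lid that is fully home; loose, light. Origin at the centre of its underside, z up. Not to be touched.
- tin_b: closed sample tin, 67 mm diameter, 85 mm tall, black body with a light grey push-on lid that is fully home; loose, light. Origin at the centre of its underside, z up. Not to be touched.
- tin_c: closed sample tin, 67 mm diameter, 85 mm tall, dark green body with a light grey push-on lid that is fully home; loose, light. Origin at the centre of its underside, z up. Not to be touched.
- short_tin: closed sample tin, the shortest: 63 mm diameter, 62 mm tall, light grey body and lid, lid fully home; loose, light. Origin at the centre of its underside, z up. Not to be touched.
- glass: empty clear drinking glass, 80 mm diameter, 90 mm tall, open at the top, loose. Origin at the centre of its underside, z up. Not to be touched.
- pocket_scale: flat digital scale, 160 x 130 mm and 21 mm high, loose, lying in front among the tins; origin at the centre of its underside. A bystander.
- cupping_spoon: steel spoon 188 mm long (along its x), 15 mm high, loose, lying behind the tins, pointing roughly left to right; origin at the centre of its underside. A bystander.
- masking_tape: roll of paper tape lying flat, 89 mm diameter, 25 mm high, loose, right of the tins; origin at the centre of its underside. A bystander.
Mind the look-alikes: they are no part of the job. What is shaped like the loose_lid_tin but orange or turquoise is not meant.

How it is judged:
On the way:
1. the shut fingertips, over the middle of the raised lid (within 22 mm), press it home (value of joint lid above 0.0145 m and horizontal distance between the grasp point and lid_top below 0.022 m and contact force between the fingers and loose_lid_tin above 0.5 N), for 0.05 s.
At the end, for the whole second after the job is handed in: The lid is within 1.5 mm of fully home; its tin stands upright and at rest on the bench within 15 mm of where it was; the closed tins, the glass, the scale, the spoon and the tape are within 10 mm of where they were (value of joint lid above 0.0145 m and angle between loose_lid_tin's own z axis and vertical below 0.05 rad and height (world z) of loose_lid_tin below 0.005 m and distance of loose_lid_tin from where it was at the start of the episode below 0.015 m and linear speed of loose_lid_tin below 0.02 m/s and distance of each of tin_a, tin_b, tin_c, short_tin, glass, pocket_scale, cupping_spoon, masking_tape from where it was at the start of the episode below 0.01 m); the robot touches nothing.
It fails at once if a closed tin or the glass is touched by the robot (contact force between any of the fingers, the arm and tin_a above 0.5 N or contact force between any of the fingers, the arm and tin_b above 0.5 N or contact force between any of the fingers, the arm and tin_c above 0.5 N or contact force between any of the fingers, the arm and short_tin above 0.5 N or contact force between any of the fingers, the arm and glass above 0.5 N).
It fails at once if a closed tin, the glass, the scale, the spoon or the tape is displaced by over 10 mm (distance of any of tin_a, tin_b, tin_c, short_tin, glass, pocket_scale, cupping_spoon, masking_tape from where it was at the start of the episode above 0.01 m).
It fails at once if the tin with the raised lid is shoved more than 15 mm, tipped or lifted (distance of loose_lid_tin from where it was at the start of the episode above 0.015 m or angle between loose_lid_tin's own z axis and vertical above 0.2 rad or height (world z) of loose_lid_tin above 0.006 m).
It fails at once if the tin is pressed with more than 40 N (contact force between any of the fingers, the arm and loose_lid_tin above 40 N).
It also fails if it takes over 29 s, if anything falls off the work surface, if the arm or the gripper's body presses on something with over 40 N, if the wrist force passes 120 N, or if a joint passes its speed limit or range.

## Working session

There is one attempt and no reset: what is moved stays moved. The work goes in short steps, Python scripts to look and compute and a tool call to move; the robot and the scene stay as the last step left them, time stands still between calls to the robot, and variables do not carry over. Pictures are saved under pics/ and viewed, at most 10 in all, crops included, and the job is handed in when it is done.

Besides the shell and the picture viewer there is one more tool, called after "Emit:" by a JSON object that holds its "method" and its "body". apply_moves: Moves the arm, as the interface text tells. Its arguments: {"type":"object","properties":{"travel":{"type":"array","items":{"type":"array","items":{"type":"number"}}},"angular":{"type":"array","items":{"type":"array","items":{"type":"number"}}},"hand":{"type":"array","items":{"type":"number"}},"squeeze":{"type":"number"}},"required":["travel","angular","hand"]}

```bash
mkdir -p pics; cat > h.py <<'E'
import numpy as np, cv2
from cell import telemetry, viewer, robot
def K(p):
    h=p["img"].shape[0]; f=h/2/np.tan(np.radians(p["vfov"])/2)
    return np.array([[f,0,p["cx"]],[0,f,p["cy"]],[0,0,1.]])
def ray(p,px):
    u=cv2.undistortPoints(np.array([[px]],float),K(p),np.array(p["dist"],float))[0,0]
    R=np.array(p["R"]);t=np.array(p["t"])
    return -R.T@t, R.T@np.array([u[0],u[1],1.])
def atz(p,px,z):
    c,d=ray(p,px); return c+d*(z-c[2])/d[2]
def proj(p,X):
    R=np.array(p["R"]);return cv2.projectPoints(np.array(X,float).reshape(-1,1,3),cv2.Rodrigues(R)[0],np.array(p["t"],float),K(p),np.array(p["dist"],float))[0].reshape(-1,2)
def save(p,n): cv2.imwrite("pics/"+n,cv2.cvtColor(p["img"],cv2.COLOR_RGB2BGR))
E
python3 - <<'E'
from h import *
s=telemetry.get_state(); print(s["time"],s["eef_pos"],s["tool_rot"],s["contact_force"])
for c in ["scene","side"]:
    p=viewer.read_camera(c); save(p,c+"0.png")
    print(c,-np.array(p["R"]).T@p["t"])
    for n in ["lid_top"]:
        for d in viewer.pinpoint(p,n)[:7]: print(n,d["score"],np.round(d["location"]),atz(p,d["location"],.1).round(3),atz(p,d["location"],.085).round(3))
    for n in ["loose_lid_tin","tin_a","short_tin","glass"]:
        for d in viewer.find_in(p,n)[:6]: print(n,d["score"],np.round(d["location"]))
E
```

```text
0.0 [ 0.24371565 -0.6019649   0.21364778] [-3.08199782e+00 -6.00300521e-01  7.14936781e-04] [ 0.72305086 -0.50140374 -0.16744796]
scene [0.14426027 0.53630546 0.82936535]
lid_top 0.92 [280. 209.] [ 0.617 -0.065  0.1  ] [ 0.627 -0.077  0.085]
lid_top 0.87 [376. 232.] [ 0.379 -0.148  0.1  ] [ 0.384 -0.162  0.085]
lid_top 0.79 [253. 229.] [0.625 0.034 0.1  ] [0.635 0.024 0.085]
loose_lid_tin 0.73 [372. 244.]
loose_lid_tin 0.67 [280. 218.]
loose_lid_tin 0.64 [255. 241.]
loose_lid_tin 0.4 [332. 228.]
tin_a 0.63 [259. 332.]
tin_a 0.59 [331. 232.]
short_tin 0.91 [304. 203.]
short_tin 0.4 [280. 218.]
glass 0.61 [210. 256.]
side [0.23409    0.76988612 0.71157828]
lid_top 0.92 [268. 205.] [ 0.621 -0.074  0.1  ] [ 0.63  -0.095  0.085]
lid_top 0.67 [251. 232.] [0.613 0.045 0.1  ] [0.622 0.027 0.085]
lid_top 0.62 [365. 207.] [ 0.388 -0.149  0.1  ] [ 0.392 -0.171  0.085]
loose_lid_tin 0.73 [257. 244.]
loose_lid_tin 0.67 [270. 218.]
tin_a 0.66 [317. 215.]
tin_a 0.6 [288. 318.]
tin_a 0.56 [355. 186.]
short_tin 0.77 [286. 201.]
glass 0.78 [213. 268.]
```

View pics/scene0.png

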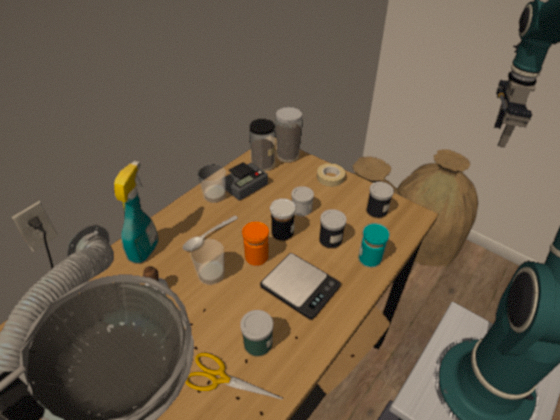

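View pics/side0.png

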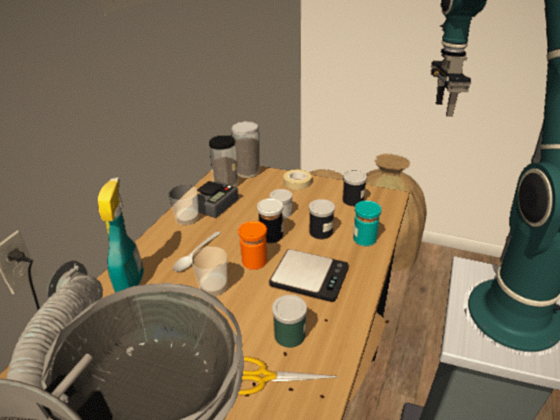

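The scene view shows these candidates:
- black tin at (282,218), which looks taller and has a band under its lid
- closed black tins at (332,228) and (380,198)
- orange look-alike at (255,243)
- turquoise look-alike at (373,245)
- green tin at (257,333)
- short grey tin at (302,200)

I'll take (282,218) and check it in a close crop.

```bash
python3 - <<'E'
from h import *
from scipy.optimize import least_squares
P=[viewer.read_camera(c) for c in ["scene","side"]]
a=P[0]["img"][180:260,235:345];b=P[1]["img"][180:260,225:335]
im=np.hstack([cv2.resize(x,None,fx=3.6,fy=3.6,interpolation=cv2.INTER_CUBIC) for x in (a,b)])
save({"img":im},"crop.png")
px=[]
for p,g in zip(P,([281,209],[268,205])):
    d=[d for d in viewer.pinpoint(p,"lid_top") if np.hypot(*(np.array(d["location"])-g))<9]; px.append(d[0]["location"]); 
    o=[d for d in viewer.pinpoint(p,"loose_lid_tin")]; print(px[-1],[(d["score"],np.round(d["location"]),atz(p,d["location"],0).round(3)) for d in o])
X=least_squares(lambda X:np.concatenate([proj(p,X)[0]-q for p,q in zip(P,px)]),[.62,-.07,.1]); print(X.x,X.fun)
E
```

```text
[281.6, 206.7] [(0.91, array([256., 256.]), array([ 0.618,  0.034, -0.   ])), (0.73, array([278., 232.]), array([ 0.628, -0.071,  0.   ])), (0.56, array([370., 259.]), array([ 0.377, -0.146,  0.   ])), (0.55, array([283., 209.]), array([ 0.674, -0.151, -0.   ]))]
[269.3, 204.9] [(0.8, array([255., 260.]), array([0.617, 0.029, 0.   ])), (0.72, array([363., 240.]), array([ 0.381, -0.142,  0.   ])), (0.66, array([269., 239.]), array([ 0.617, -0.06 ,  0.   ]))]
[ 0.61630473 -0.07106388  0.10248154] [ 0.10397812  0.13129071 -0.1252549  -0.10517588]
```

View pics/crop.png

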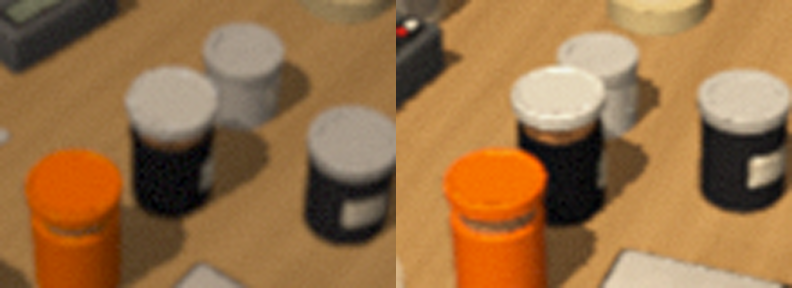

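Confirmed: only (282,210) is a black tin with cork showing under its lid, and the orange one beside it is a look-alike. The lid top triangulates to about (0.617, -0.071, 0.102). I'll move over it at the current height with the fingers closing.

Emit:
{"method": "apply_moves", "body": {"travel": [[20, -13, 0], [40, -26, 0], [40, -26, 0], [40, -26, 0], [40, -26, 0], [40, -26, 0], [40, -26, 0], [40, -26, 0], [40, -26, 0], [20, -13, 0]], "angular": [[0, 0, 0], [0, 0, 0], [0, 0, 0], [0, 0, 0], [0, 0, 0], [0, 0, 0], [0, 0, 0], [0, 0, 0], [0, 0, 0], [0, 0, 0]], "hand": [0, 0, 0, 0, 0, 0, 0, 0, 0, 0]}}

```text
time: 1.9
eef_pos: [0.4923, -0.246, 0.215]
tool_rot: [-3.081, -0.609, -0.003]
contact_force: [0.1, -0.1, 0.7]
finger_gap: 0.154
finger_force: 0.0
```

Emit:
{"method": "apply_moves", "body": {"travel": [[20, -13, 0], [35, -22, 0], [30, -19, 0], [15, -10, 0], [0, 0, 0]], "angular": [[0, 0, 0], [0, 0, 0], [0, 0, 0], [0, 0, 0], [0, 0, 0]], "hand": [0, 0, 0, 0, 0]}}

```text
time: 2.4
eef_pos: [0.5599, -0.1503, 0.2146]
tool_rot: [-3.081, -0.609, -0.002]
contact_force: [0.3, 0.0, 0.1]
finger_gap: 0.001
finger_force: 0.0
```

```bash
python3 - <<'E'
from h import *
s=telemetry.get_state(); print(s["time"],s["eef_pos"],s["finger_gap"])
p=viewer.read_camera("wrist"); save(p,"wrist1.png")
print(-np.array(p["R"]).T@p["t"], proj(p,[.6165,-.071,.1]))
for d in viewer.pinpoint(p,"lid_top")[:4]: print(d["score"],d["location"],atz(p,d["location"],.099).round(4))
for d in viewer.find_in(p,"lid_top")[:4]: print(d["score"],d["location"])
E
```

```text
2.4 [ 0.55988951 -0.1503157   0.21460498] 0.001004541329701379
[ 0.63663258 -0.12008843  0.38551638] [[212.98402945 103.74234016]]
0.95 [82.7, 48.2] [0.6165 0.0329 0.099 ]
0.93 [220.8, 107.7] [ 0.616  -0.0776  0.099 ]
0.67 [85.3, 48.8]
0.58 [222.0, 105.3]
```

View pics/wrist1.png

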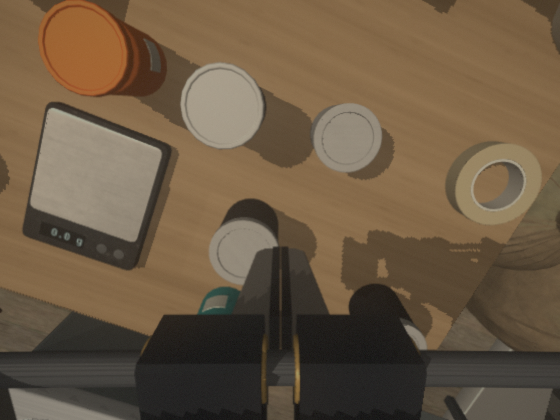

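The wrist view shows the white lid at (222,106), the orange look-alike at (88,48), the short tin at (347,138) and a closed black tin at (243,250). The refined target is about (0.616, -0.077). Next I move over it and lower to just above the lid.

Emit:
{"method": "apply_moves", "body": {"travel": [[20, -12, 0], [30, -17, 0], [20, -12, 0], [10, -6, 20], [0, 0, 30], [0, 0, 25], [0, 0, 15], [0, 0, 5], [0, 0, 0]], "angular": [[0, 0, 0], [0, 0, 0], [0, 0, 0], [0, 0, 0], [0, 0, 0], [0, 0, 0], [0, 0, 0], [0, 0, 0], [0, 0, 0]], "hand": [0, 0, 0, 0, 0, 0, 0, 0, 0]}}

```text
time: 3.45
eef_pos: [0.6148, -0.081, 0.1194]
tool_rot: [3.084, 0.599, -0.001]
contact_force: [0.2, -0.2, 0.1]
finger_gap: 0.008
finger_force: 0.0
```

```bash
python3 - <<'E'
from h import *
s=telemetry.get_state(); print(s["time"],s["eef_pos"],s["contact_force"])
p=viewer.read_camera("wrist"); q=viewer.read_camera("side")
for c in (p,q):
  for d in viewer.pinpoint(c,"lid_top")[:4]: print(d["score"],d["location"],atz(c,d["location"],.099).round(4))
save({"img":np.hstack([cv2.resize(p["img"],(400,300)),cv2.resize(q["img"][150:270,190:350],(400,300))])},"over.png")
E
```

```text
3.45 [ 0.61476343 -0.08101025  0.11944588] [ 0.16179355 -0.18420139  0.06114233]
0.67 [276.7, 243.4] [ 0.6166 -0.0796  0.099 ]
0.61 [87.2, 180.0] [0.6126 0.034  0.099 ]
0.89 [252.6, 231.7] [0.6102 0.0426 0.099 ]
0.82 [368.8, 204.0] [ 0.3808 -0.1664  0.099 ]
0.65 [269.0, 205.1] [ 0.6184 -0.0744  0.099 ]
0.21 [308.9, 276.3] [0.4378 0.1408 0.099 ]
```

View pics/over.png

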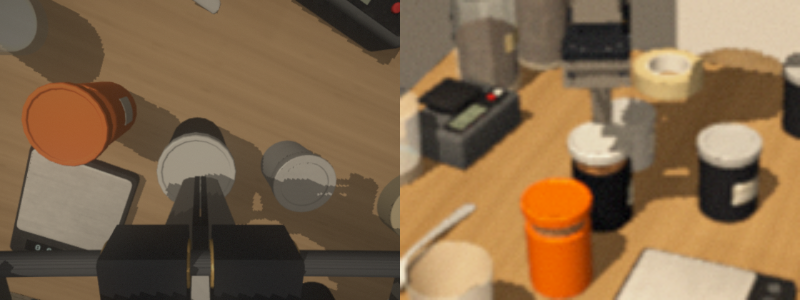

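The shut fingertips are centred over the raised lid, at about (197,172) in the left picture and (605,135) in the right. I estimate 3 mm of offset. Now a small correction and a slow descent to contact.

Emit:
{"method": "apply_moves", "body": {"travel": [[2, -2, 5], [0, 0, 5], [0, 0, 4], [0, 0, 2], [0, 0, 2], [0, 0, 2], [0, 0, 2], [0, 0, 2]], "angular": [[0, 0, 0], [0, 0, 0], [0, 0, 0], [0, 0, 0], [0, 0, 0], [0, 0, 0], [0, 0, 0], [0, 0, 0]], "hand": [0, 0, 0, 0, 0, 0, 0, 0]}}

```text
time: 4.45
eef_pos: [0.6162, -0.0774, 0.0961]
tool_rot: [3.083, 0.6, 0.0]
contact_force: [-2.5, 0.3, 5.6]
finger_gap: 0.003
finger_force: 2.6
```

Emit:
{"method": "apply_moves", "body": {"travel": [[0, 0, 1.5], [0, 0, 1.5], [0, 0, 1.5], [0, 0, 1.5], [0, 0, 1.5]], "angular": [[0, 0, 0], [0, 0, 0], [0, 0, 0], [0, 0, 0], [0, 0, 0]], "hand": [0, 0, 0, 0, 0]}}

```text
time: 4.95
eef_pos: [0.6162, -0.0775, 0.0887]
tool_rot: [3.083, 0.6, 0.0]
contact_force: [-1.3, -0.0, 5.0]
finger_gap: 0.005
finger_force: 2.5
```

Emit:
{"method": "apply_moves", "body": {"travel": [[0, 0, 1], [0, 0, 1], [0, 0, 1], [0, 0, 0.5], [0, 0, 0]], "angular": [[0, 0, 0], [0, 0, 0], [0, 0, 0], [0, 0, 0], [0, 0, 0]], "hand": [0, 0, 0, 0, 0]}}

```text
time: 5.45
eef_pos: [0.6163, -0.0775, 0.0854]
tool_rot: [3.083, 0.6, 0.0]
contact_force: [-4.0, 0.9, 10.7]
finger_gap: 0.004
finger_force: 4.7
```

Emit:
{"method": "apply_moves", "body": {"travel": [[0, 0, 0.5], [0, 0, 0]], "angular": [[0, 0, 0], [0, 0, 0]], "hand": [0, 0]}}

```text
time: 5.65
eef_pos: [0.6163, -0.0775, 0.0854]
tool_rot: [3.083, 0.601, 0.001]
contact_force: [-4.5, -0.4, 12.4]
finger_gap: 0.009
finger_force: 6.2
```

Emit:
{"method": "apply_moves", "body": {"travel": [[0, 0, 0.5], [0, 0, 0.5], [0, 0, 0.5], [0, 0, 0]], "angular": [[0, 0, 0], [0, 0, 0], [0, 0, 0], [0, 0, 0]], "hand": [0, 0, 0, 0]}}

```text
time: 6.05
eef_pos: [0.6167, -0.0775, 0.0854]
tool_rot: [3.083, 0.6, 0.002]
contact_force: [-7.2, 0.7, 20.9]
finger_gap: 0.005
finger_force: 10.5
```

The fingertips have stopped at z = 0.0854 while the force climbed to 21 N, so the lid is against its hard stop. Withdrawing straight up.

Emit:
{"method": "apply_moves", "body": {"travel": [[0, 0, -2], [0, 0, -4], [0, 0, -10], [0, 0, -25], [0, 0, -35], [0, 0, -35], [-20, 13, -15], [-35, 22, 0], [-35, 22, 0], [-10, 7, 0]], "angular": [[0, 0, 0], [0, 0, 0], [0, 0, 0], [0, 0, 0], [0, 0, 0], [0, 0, 0], [0, 0, 0], [0, 0, 0], [0, 0, 0], [0, 0, 0]], "hand": [0, 0, 0, 0, 0, 0, 0, 0, 0, 0]}}

```text
time: 7.05
eef_pos: [0.5448, -0.1789, 0.2089]
tool_rot: [3.083, 0.591, -0.002]
contact_force: [0.1, -0.0, 0.5]
finger_gap: 0.006
finger_force: 0.0
```

```bash
python3 - <<'E'
from h import *
s=telemetry.get_state(); print(s["time"],s["eef_pos"],s["contact_force"])
p=viewer.read_camera("side"); q=viewer.read_camera("scene"); w=viewer.read_camera("wrist")
for d in viewer.pinpoint(w,"lid_top")[:4]: print(d["score"],d["location"],atz(w,d["location"],.084).round(4))
save({"img":np.hstack([cv2.resize(x,(400,300),interpolation=cv2.INTER_CUBIC) for x in (q["img"][170:275,225:365],p["img"][170:275,225:365])])},"after.png")
E
```

```text
7.05 [ 0.54484975 -0.17893854  0.20888272] [ 0.0773042  -0.00669769  0.48409377]
0.92 [43.3, 17.2] [0.6143 0.0421 0.084 ]
0.59 [195.4, 75.4] [ 0.6185 -0.0764  0.084 ]
```

View pics/after.png

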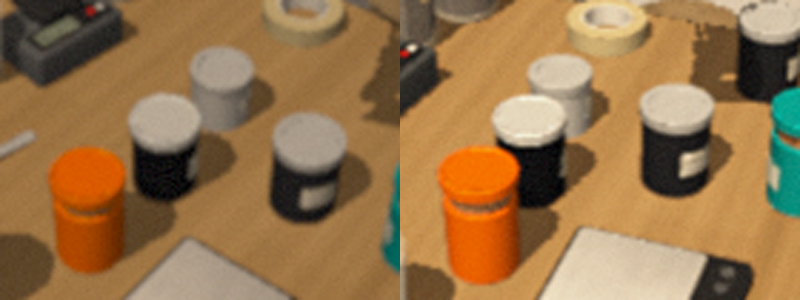

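No cork shows any more: the tin at (165,145) in the left picture looks the same as the closed one, it stands where it was, and the arm is clear.

```bash
python3 -c "
from cell import robot; print(robot.hand_in())"
```

```text
the job is handed in; nothing more can be done
None
```

The raised lid was pressed to its hard stop (about 21 N at most, no cork showing afterwards), the arm was withdrawn clear, and the job is handed in; no verdict came back.

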